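# Set the router's reboot timer behind its clip-on guard

## Robot

A 7-joint arm with a two-finger parallel gripper is mounted at the origin on the work surface. World frame = base frame: x ahead of the robot, y to its left, z up, the work surface at z = 0. Lengths are in m, angles in rad, forces in N, time in s.
With the tool pointing down it reaches from about 0.425 to 0.875 m from the base axis. Payload 9.9 kg.
Tool frame: the origin (TCP) lies on the centre line of the jaws, within the pads' length; the fingertips stand 14 mm ahead of it and the grasp point (between the pads) lies 5 mm behind it; z points along the fingers, y is the line along which they close (so a half turn about z gives the same grasp; the last joint's range is limited). The gripper opens to 85 mm and grips with 20 to 120 N. Pads are 22 mm wide; open, the fingers measure 114 mm over their backs; the gripper's body (76 mm by 85 mm) begins 54 mm behind the grasp point. The pads swing forward as they close: fully open they stand 13 mm farther back than shut.
Start: joints at [1.192, 0.576, 0.025, 1.437, -0.015, 1.129, -0.057], TCP at [0.196, -0.646, 0.245] pointing down, gripper open.
Joint ranges: [-2.76, 2.76], [-0.34, 2.15], [-1.52, 1.57], [0.19, 2.46], [-1.09, 4.23], [0.17, 1.99], [-2.82, 2.82]. Speed limits (rad/s): [2.22, 2.22, 3.01, 3.01, 3.14, 3.14, 3.14].

## Interface

Orientations are given as a rotation vector (axis times angle).
In Python, from station import * gives the robot as it stands.
- The arm moves only by the tool move_arm, never from a script. Its argument "motion" is a list that holds one entry, the list of rows, each a list of 7 numbers: the turn, a rotation vector about the world's x, y, z scaled (see below), then the shift along the world's x, y, z scaled (see below), then the closure, from -1 (fully open) to 1 (shut). In form: [[[ax, ay, az, dx, dy, dz, jaw], ...]]. A call has 1 to 10 rows; each row shifts and turns the commanded pose from where the row before left it; what a row does not reach is not made up. The controller multiplies each number of a shift by 0.03 m and each number of a turn by pi rad. A row lasts 1/12 s, in which the tool goes at most 41.7 mm and 7.16 degrees, less where a joint would pass 70% of its speed; a pose out of reach is approached as far as the arm can. A call with a number of a shift or a turn outside -1 to 1 is refused whole. A call with a gripper value outside its range is refused whole. The fingers move at their own pace and stop on an object; the grip force is fixed at half the most. Time passes only in rows, so rows that do not move let the fingers close. It gives the time, the measured TCP pose, the force, the opening and the grip force at its end, in the units of the state.
- get_state(): the state, without advancing time (a new reading comes with each control period).
- grab_frame(name): name is "side" or "top"; returns the picture (400x640x3 uint8, blue, green, red); there is no depth.
- get_calibration(name): a dict with "fx", "fy", "cx", "cy" (pixels), "T" (4x4, takes a point from camera to world coordinates). Camera axes: x right, y down, z forward; pixel columns grow to the right and rows downward; lengths in m; the calibration is good to about 2 mm. A picture is of the moment at which its call begins. get_calibration takes no time and is no camera call.
- close_job(): hands the job in; it is judged then, once.
The state is a dict: "t": time; "qpos": joint angles; "joint_velocities": joint speeds; "tau": joint torques, N m; "ee_pos": TCP position; "orientation": TCP orientation; "wrist_force": force on the tool from outside, world axes, zero at the start; "ft_torque": the same for the moment, N m; "opening": finger opening in m; "finger_force": force on a finger pad.
Only numpy, scipy, OpenCV 4.12 (cv2) and the standard library are available. Lean on these libraries where they do the work, as an engineer would, in place of code of your own. Each camera call takes 0.05 s, during which the arm holds its last target. There are 200 camera calls.

## Task

The router's reboot timer needs setting: pull the clip-on guard straight off the timer's sloping face and stand it on its two legs in the wooden desk tray, in the room left beside the power bank. Then turn the timer's wheel until the pointer on the rim of its skirt stands exactly opposite the little setting tab at the far side, and let go. Do not shift the tab, strike the router or its antennas, or disturb anything else on the desk.

Things in the scene. Friction and masses are not known exactly. Their poses are not given: they have to be found in the camera images.
- console: The timer: black wedge 109 x 94 mm; its face slopes up 25 deg from 30 mm high at the front (-x) edge to 80 mm at the back. Origin: centre of its underside; z up, x to its back, y to its left. The wheel's axis meets the face at (0, 0, 55 mm); the face's normal is (-0.423, 0, 0.906). Rails on its flanks (112 mm overall, up to 6 mm above the face) hold the guard's legs.
- guard: White plastic bridge (60 g) over the wheel. Origin: amid its leg undersides, 24 mm below the face; z up the legs (the face's normal when fitted), y along the bridge. Legs 20 x 5 x 68 mm at y = +-53 mm; plate 30 x 111 x 5 mm at z = 68-73 mm, a rib 12 (x) x 44 (y) mm on it to z = 104 mm. Detents: pull 6 to 16 N along +z to free it; off the rails after 30 mm, the wheel after 65; may lean 4 deg.
- guard_grip (a point): Grip point in the guard's rib, on its z axis 95 mm above its origin (22 mm above the bridge plate, 9 mm below the rib's top); axes as the guard's: pinch the rib along x.
- wheel_grip (a point): Point on the wheel's axis 30 mm above the sloping face: the height to grip. Axes as the wheel's. The part to grip is round, fluted, grey, 48 mm across, from 8 to 38 mm above the face.
- pointer_tip (a point): Tip of the pointer: a white nib 3 mm wide on the rim of the wheel's skirt, 38 mm from the axis and 4 mm above the face; it turns with the wheel.
- tab_mark (a point): Point just inside the setting tab (a small aluminium block 6 mm wide, 8.5 mm long, 7 mm high, at the far, upper part of the rim), also 38 mm from the axis and 4 mm above the face: where the pointer tip must come. The tab can be pushed round the rim but is stiff (0.25 N m).
- wheel: The wheel: a black skirt 72 mm across, 8 mm thick, and the grip above it. Origin: on its axis, in the face; z along the axis (the face's normal), x to its pointer. Turns either way, 3.6 rad in all, light friction (0.06 N m), stays where left. At the start the pointer is left of the tab seen from the front; 0.6 to 2.5 rad clockwise (seen from above the face) brings it there, short of the stops.
- tray: Open wooden tray, fixed, 150 (x) x 190 (y) x 30 mm, walls and floor 5 mm. Origin: centre of its underside; z up. It is on the left or the right of the timer. A power bank lies in its +x half; the -x half (tray x from -70 to about +5 mm) is free.
- router: Router, fixed, on the other side of the timer from the tray: black, 140 (x) x 190 (y) x 34 mm, origin at the centre of its underside. Three upright antennas 9 x 16 mm, 190 mm high above the desk, at x = 60 mm, y = -80, 0 and 80 mm.
- power_bank: Grey power bank 45 x 100 x 20 mm lying in the tray; origin under its centre. Bystander, loose: leave it alone.
- mug: White mug 80 mm across, 92 mm high, origin under its centre. Bystander, loose: leave it alone.
- pen_cup: Grey cup of pens 72 mm across, 150 mm high with the pens, origin under its centre. Bystander, loose: leave it alone.
- mouse: Black computer mouse 100 x 58 x 34 mm, origin under its centre. Bystander, loose: leave it alone.
- stapler: Stapler 35 x 125 x 65 mm, origin under its centre. Bystander, loose: leave it alone.
- tape_roll: Roll of tape lying flat, 90 mm across, 24 mm high, origin under its centre. Bystander, loose: leave it alone.
- charger: White plug charger 45 x 45 x 28 mm, origin under its centre. Bystander, loose: leave it alone.
- usb_stick: Small black USB stick, 58 x 18 x 10 mm, lying close to the left flank of the timer; origin under it, 1 mm off its middle. Bystander, loose: leave it alone.
Things that resemble listed ones, but are neither listed nor needed, are in the scene too. What is shaped like the guard but blue is not meant.

How it is judged:
On the way, in this order (a step that is already met when the one before it is completed fails the run):
1. the guard is pulled off and stands on its legs in the tray, let go (z of guard in the frame of tray below 0.012 m and angle between guard's own z axis and vertical below 0.15 rad and x of guard in the frame of tray between -0.075 and 0.075 m and y of guard in the frame of tray between -0.095 and 0.095 m and linear speed of guard below 0.02 m/s and contact force between the fingers and guard below 0.1 N), for 0.2 s.
2. the wheel's pointer is opposite the tab, wheel let go (distance between pointer_tip and tab_mark below 0.003 m and angular speed of wheel below 0.05 rad/s and contact force between the fingers and wheel below 0.1 N), for 0.2 s.
At the end, for the whole second after the job is handed in: The guard stands upright (within 0.15 rad) on its legs on the tray's floor, at rest and let go, and the wheel is at rest and let go with its pointer tip within 3 mm of the tab's mark (half the tab's width) (all of step 1 and all of step 2); the robot touches nothing.
It fails at once if a bystander (power bank, mug, pen cup, mouse, stapler, tape roll, charger, USB stick) is shifted by more than 20 mm (distance of any of power_bank, mug, pen_cup, mouse, stapler, tape_roll, charger, usb_stick from where it was at the start of the episode above 0.02 m).
It fails at once if the setting tab is shifted by more than 3 mm (distance of tab_mark from where it was at the start of the episode above 0.003 m).
It fails at once if the router or an antenna is struck (over 8 N) (contact force between any of the arm, the fingers, guard and router above 8 N).
It also fails if it takes over 72 s, if anything falls off the work surface, if the arm or the gripper's body presses on something with over 40 N, if the wrist force passes 120 N, or if a joint passes its speed limit or range.

## Working session

There is one attempt and no reset: what is moved stays moved. The work goes in short steps, Python scripts to look and compute and a tool call to move; the robot and the scene stay as the last step left them, time stands still between calls to the robot, and variables do not carry over. Pictures are saved under pics/ and viewed, at most 10 in all, crops included, and the job is handed in when it is done.

Besides the shell and the picture viewer there is one more tool, called after "Emit:" by a JSON object that holds its "method" and its "body", one argument or row to a line. move_arm: Moves the arm, as the interface text tells. Its arguments: {"type":"object","properties":{"motion":{"type":"array"}},"required":["motion"]}

```bash
mkdir -p pics; python3 - <<'E'
from station import *
import cv2
print(get_state())
for n in("side","top"):
    c=get_calibration(n);print(n,c)
    cv2.imwrite(f"pics/{n}0.png",grab_frame(n))
E
```

```text
{'t': 0.0, 'qpos': array([ 1.19219769,  0.57654956,  0.02482535,  1.43794319, -0.01501685,
        1.12901453, -0.05651322]), 'joint_velocities': array([-6.10632244e-05, -8.03243128e-04,  5.39229245e-04,  1.50650448e-03,
       -1.03816205e-04,  2.36906250e-04,  9.19988220e-04]), 'tau': array([ 1.98619352e-05, -7.65744996e+01,  2.25036599e+00, -2.85963160e+01,
        1.53439800e-02,  1.27975500e-02,  3.23243614e-05]), 'ee_pos': array([ 0.19600767, -0.64543987,  0.24441808]), 'orientation': array([-3.10583728e+00, -4.61188696e-01,  5.01396740e-04]), 'wrist_force': array([ 0.19299989, -0.62295572, -0.6745017 ]), 'ft_torque': array([ 0.05908132, -0.00655698, -0.06326359]), 'finger_force': 0.0, 'opening': 0.08564820280104686}
side {'fx': 388.9385969549773, 'fy': 388.9385969549773, 'cx': 314.4358088047844, 'cy': 196.199834240791, 'T': array([[-0.77828007, -0.47028583,  0.41606654,  0.1647435 ],
       [-0.62760807,  0.5618222 , -0.53894705,  0.41471956],
       [ 0.01970374, -0.68057847, -0.73241021,  0.78717467],
       [ 0.        ,  0.        ,  0.        ,  1.        ]])}
top {'fx': 511.66643435926414, 'fy': 511.66643435926414, 'cx': 322.93842425116105, 'cy': 201.9738098979577, 'T': array([[ 0.02222598, -0.99004792,  0.13896444,  0.35792066],
       [-0.99969978, -0.02344288, -0.0071261 , -0.05515871],
       [ 0.0103129 , -0.13876434, -0.99027173,  1.39195588],
       [ 0.        ,  0.        ,  0.        ,  1.        ]])}
```

View pics/top0.png

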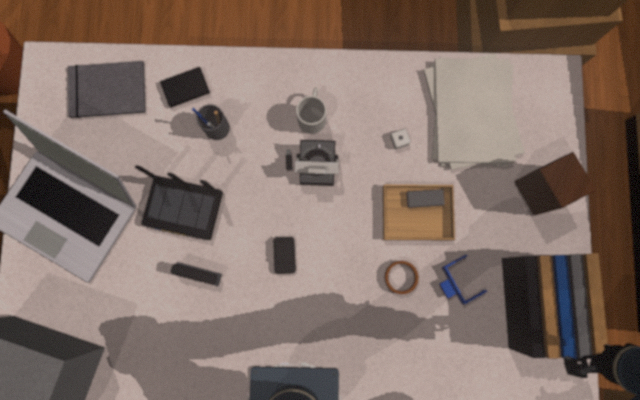

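View pics/side0.png

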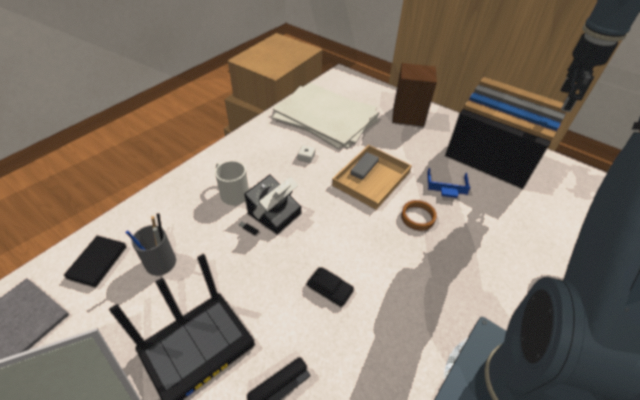

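Top view: timer with its white guard at (318,162), tray at (418,213), router at (182,208). Candidates for the guard are the white bridge on the timer (318,165) and the blue one (462,280). The description says white, so I choose the one on the timer. I'll check it in one close composite crop.

```bash
python3 - <<'E'
import cv2,numpy as np
t=cv2.imread("pics/top0.png");s=cv2.imread("pics/side0.png")
def c(im,x,y,w,h,k): return cv2.resize(im[y:y+h,x:x+w],None,fx=k,fy=k,interpolation=cv2.INTER_CUBIC)
a=c(t,285,132,66,60,6); b=c(s,240,170,66,60,6)
d=c(t,375,178,88,70,4); e=c(s,325,140,96,70,4)
o=np.zeros((650,800,3),np.uint8)
o[:360,:396]=a;o[:360,400:796]=b;o[365:645,:352]=d;o[365:645,400:784]=e
cv2.imwrite("pics/crop0.png",o[:600])
E
```

```text
(no output)
```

View pics/crop0.png

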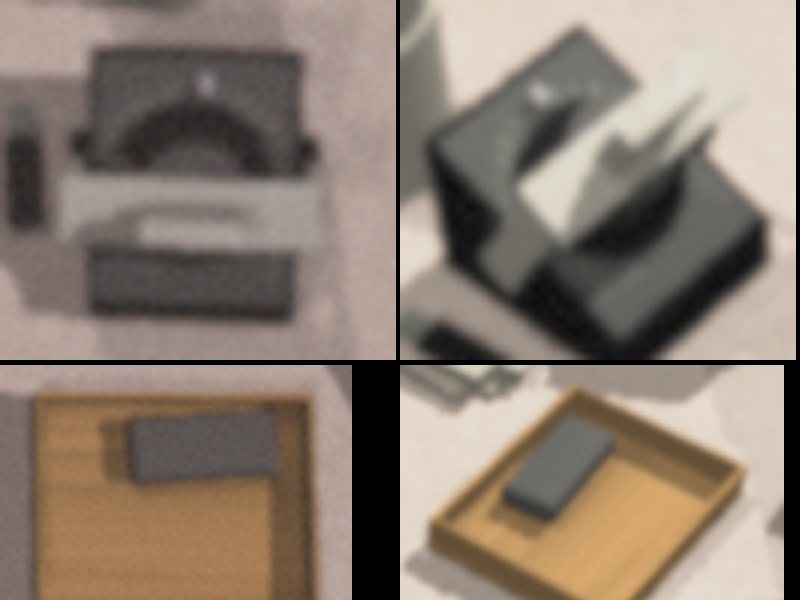

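The crop confirms the white bridge with its rib on the timer. The top view shows the bright tab at crop (207,82), and the side view shows it at (540,92). The power bank lies in the tray's far half. Next I fit the poses from both views.

```bash
cat > h.py <<'E'
import numpy as np
from scipy.optimize import least_squares
from scipy.spatial.transform import Rotation as R
from station import *
CAL={n:get_calibration(n) for n in("top","side")}
def proj(n,P):
    c=CAL[n];T=c["T"];p=(np.atleast_2d(P)-T[:3,3])@T[:3,:3]
    return np.c_[c["fx"]*p[:,0]/p[:,2]+c["cx"],c["fy"]*p[:,1]/p[:,2]+c["cy"]]
def px(o,k,c): return np.array(o)+(np.array(c,float)+.5)/k-.5
TILT=R.from_euler('y',-25,degrees=True)
def yawpose(p): return R.from_euler('z',p[2]),np.array([p[0],p[1],0])
def con(p,P):
    r,t=yawpose(p);return r.apply(P)+t
def face(P): return TILT.apply(P)+[0,0,.055]   # face frame -> console
E
cat > fit.py <<'E'
from h import *
T=lambda c:px((285,132),6,c); S=lambda c:px((240,170),6,c)
G=lambda x,y,z:face(np.array([x,y,z-24])/1e3)
C=lambda x,y,z:np.array([x,y,z])/1e3
obs=[("top",C(54.5,47,80),T((95,48))),("top",C(54.5,-47,80),T((300,52))),
("top",C(-54.5,47,0),T((92,321))),("top",C(-54.5,-47,0),T((292,322))),
("side",C(54.5,47,80),S((35,140))),("side",C(54.5,-47,80),S((180,25))),("side",C(-54.5,-47,30),S((362,222)))]
gobs=[("top",G(15,55.5,73),T((65,178))),("top",G(15,-55.5,73),T((318,178))),("top",G(-15,55.5,73),T((60,240))),("top",G(-15,-55.5,73),T((322,248))),
("top",G(6,22,104),T((142,215))),("top",G(6,-22,104),T((245,218))),("top",G(-6,22,104),T((138,243))),("top",G(-6,-22,104),T((242,250))),
("side",G(15,55.5,73),S((120,190))),("side",G(-15,55.5,73),S((170,248)))]
f=lambda o:(lambda p:np.concatenate([proj(n,con(p,P))[0]-u for n,P,u in o]))
for nm,o in(("con",obs),("guard",gobs),("both",obs+gobs)):
    s=least_squares(f(o),[.65,-.05,0],loss='soft_l1');p=s.x;print(nm,p.round(4));
print(f(obs+gobs)(p).reshape(-1,2).round(1).tolist())
for n,u in(("top",T((207,82))),("side",S((140,92)))):
    a=least_squares(lambda a:proj(n,con(p,face(np.array([.0423*np.cos(a[0]),.0423*np.sin(a[0]),.007]))))[0]-u,[0]);print("tab",n,a.x,a.fun)
D=lambda c:px((375,178),4,c);E=lambda c:px((325,140),4,c)
tr=[("top",C(75,95,30),D((32,30))),("top",C(75,-95,30),D((317,30))),("top",C(-75,95,30),(383,241)),("top",C(-75,-95,30),(453.5,241)),
("side",C(75,95,30),E((30,157))),("side",C(75,-95,30),E((172,20))),("side",C(-75,-95,30),E((345,103)))]
s=least_squares(f(tr),[.55,-.25,0],loss='soft_l1');print("tray",s.x.round(4),s.fun.reshape(-1,2).round(1).tolist())
r,t=yawpose(p);print("grip",con(p,G(0,0,95)),"normal",r.apply([-.423,0,.906]))
E
python3 fit.py
```

```text
con [ 0.653  -0.0466 -0.0029]
guard [ 0.65   -0.0457  0.0145]
both [ 0.6509 -0.0462  0.0072]
[[-1.1, 0.5], [0.4, 0.4], [-0.4, 1.0], [0.3, 1.3], [-1.5, 1.2], [0.3, 0.2], [2.1, -0.1], [-0.3, -0.5], [0.8, 0.3], [0.5, 0.6], [-0.2, -0.0], [-0.4, -0.2], [-0.1, -0.4], [0.2, -0.3], [0.4, -1.1], [-0.9, -0.4], [-0.4, -1.0]]
tab top [-0.10778434] [-0.29775659  2.39708983]
tab side [-0.09938177] [1.0239481  1.62066706]
tray [ 0.5263 -0.3211  0.0221] [[-0.3, -0.1], [-1.5, -0.0], [0.2, -0.5], [0.9, -0.4], [-0.4, 0.0], [0.7, 0.1], [1.5, 0.3]]
grip [ 0.62093455 -0.04639912  0.11934785] normal [-0.42298903 -0.00304687  0.906     ]
```

```bash
cat >> h.py <<'E'
CON=np.array([.651,-.046,.004]); TRAY=np.array([.5263,-.3211,.022])
def toolR(yaw,tilt):  # y = radial x dir, z down, tilted
    return R.from_euler('z',yaw)*R.from_euler('y',tilt,degrees=True)*R.from_matrix(np.array([[0,1,0],[1,0,0],[0,0,-1.]]).T)
def diff(p,Rt,show=True):
    s=get_state();d=(np.array(p)-s["ee_pos"])/.03
    w=(Rt*R.from_rotvec(s["orientation"]).inv()).as_rotvec()/np.pi
    print("shift",d.round(3),"turn",w.round(4),"t",s["t"])
E
python3 - <<'E'
from h import *
g=con(CON,face(np.array([0,0,.071]))); n=con(CON,face(np.array([0,0,1.])))-con(CON,face(np.zeros(3)))
print(g,n)
diff(g+n*.075,toolR(.004,0)); diff(g+n*.075,toolR(.004,-25))
E
```

```text
[ 0.62099434 -0.04612002  0.11934785] [-0.42261488 -0.00169047  0.90630779]
shift [13.11  19.975 -1.907] turn [-3.000e-04 -4.000e-04  4.074e-01] t 0.1
shift [13.11  19.975 -1.907] turn [-0.0886 -0.1201  0.4005] t 0.1
```

Emit:
{"method": "move_arm", "body": {
  "motion": [
    [[0,0,0,0,0,1,-1],[0,0,0,0,0,1,-1],[0,0,0.0227,0.6,0.8,0.5,-1],[0,0,0.0227,0.7,0.9,0,-1],[0,0,0.0227,0.7,0.9,0,-1],[0,0,0.0227,0.7,0.9,0,-1],[0,0,0.0227,0.7,0.9,0,-1],[0,0,0.0227,0.7,0.9,0,-1],[0,0,0.0227,0.7,0.9,0,-1],[0,0,0.0227,0.7,0.9,0,-1]]
  ]
}}

```text
t: 0.93
ee_pos: [0.3617, -0.4313, 0.3201]
orientation: [-2.849, -1.322, 0.0]
wrist_force: [0.6, -0.1, 0.4]
opening: 0.0852
finger_force: 0.0
```

Emit:
{"method": "move_arm", "body": {
  "motion": [
    [[0,0,0.0227,0.7,0.9,0,-1],[0,0,0.0227,0.7,0.9,0,-1],[0,0,0.0227,0.7,0.9,0,-1],[0,0,0.0227,0.7,0.9,0,-1],[0,0,0.0227,0.7,0.9,0,-1],[0,0,0.0227,0.6,0.9,0,-1],[0,0,0.0227,0.6,0.9,0,-1],[0,0,0.0227,0.6,0.9,0,-1],[0,0,0.0227,0.6,0.9,0,-1],[0,0,0.0227,0.6,0.9,0,-1]]
  ]
}}

```text
t: 1.77
ee_pos: [0.5566, -0.1615, 0.3201]
orientation: [-2.209, -2.233, 0.001]
wrist_force: [1.5, -0.3, 0.1]
opening: 0.0853
finger_force: 0.0
```

```bash
cat > d.py <<'E'
from h import *
g=con(CON,face(np.array([0,0,.071]))); n=con(CON,face(np.array([0,0,1.])))-con(CON,face(np.zeros(3)))
diff(g+n*.06,toolR(.004,-25)); s=get_state();print(s["qpos"].round(2),s["ee_pos"],s["opening"])
E
python3 d.py
```

```text
shift [ 1.302  3.843 -4.878] turn [ 0.0011 -0.1391 -0.0022] t 1.7667
[ 0.48  0.39 -0.42  1.57  0.17  1.21  0.05] [ 0.55658754 -0.16150968  0.32007941] 0.08527613115123597
```

Emit:
{"method": "move_arm", "body": {
  "motion": [
    [[0,-0.0232,0,0.2,0.6,-0.5,-1],[0,-0.0232,0,0.2,0.6,-0.5,-1],[0,-0.0232,0,0.2,0.7,-0.7,-1],[0,-0.0232,0,0.2,0.7,-0.8,-1],[0,-0.0232,0,0.2,0.6,-0.8,-1],[0,-0.0232,0,0.2,0.6,-0.8,-1],[0,0,0,0.1,0,-0.7,-1],[0,0,0,0,0,0,-1],[0,0,0,0,0,0,-1]]
  ]
}}

```text
t: 2.52
ee_pos: [0.5947, -0.049, 0.1759]
orientation: [1.972, 1.989, 0.434]
wrist_force: [0.5, -0.7, 0.8]
opening: 0.0855
finger_force: 0.0
```

```bash
python3 d.py; python3 - <<'E'
from h import *
import cv2
a=grab_frame("top");b=grab_frame("side")
c=lambda im,x,y:cv2.resize(im[y:y+100,x:x+100],(400,400),interpolation=cv2.INTER_CUBIC)
cv2.imwrite("pics/pre.png",np.hstack([c(a,270,110),c(b,220,130)]))
E
```

```text
shift [ 0.033  0.092 -0.072] turn [ 0.0013 -0.0009 -0.0012] t 2.5167
[ 0.16  0.39 -0.22  2.13  0.44  0.21 -0.42] [ 0.59465929 -0.0489764   0.17588864] 0.08553687160381322
```

View pics/pre.png

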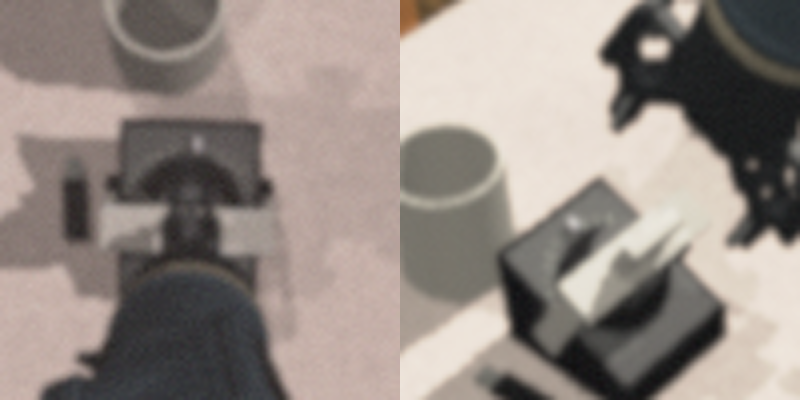

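Aligned: the jaws straddle the rib, but joint 6 is near its lower limit. I approach in steps and watch it.

Emit:
{"method": "move_arm", "body": {
  "motion": [
    [[0,0,0,0.1,0.05,-0.2,-1],[0,0,0,0.1,0.04,-0.2,-1],[0,0,0,0.1,0,-0.2,-1],[0,0,0,0.1,0,-0.2,-1],[0,0,0,0,0,0,-1]]
  ]
}}

```text
t: 3.03
ee_pos: [0.608, -0.0474, 0.1525]
orientation: [1.973, 1.985, 0.437]
wrist_force: [0.1, 0.3, -0.5]
opening: 0.0854
finger_force: 0.0
```

```bash
python3 d.py
```

```text
shift [-0.411  0.04   0.706] turn [ 0.0011  0.0002 -0.0004] t 3.0333
[ 0.17  0.45 -0.23  2.13  0.67  0.18 -0.65] [ 0.60797559 -0.04743245  0.15253605] 0.08541175854625392
```

Emit:
{"method": "move_arm", "body": {
  "motion": [
    [[0,0,0,0.06,0.01,-0.15,-1],[0,0,0,0.06,0.01,-0.15,-1],[0,0,0,0.06,0.01,-0.15,-1],[0,0,0,0.06,0.01,-0.15,-1],[0,0,0,0.06,0,-0.15,-1],[0,0,0,0.06,0,-0.15,-1],[0,0,0,0.06,0,-0.15,-1],[0,0,0,0.06,0,-0.15,-1],[0,0,0,0,0,0,-1]]
  ]
}}

```text
t: 3.78
ee_pos: [0.622, -0.0463, 0.1167]
orientation: [1.973, 1.985, 0.436]
wrist_force: [0.5, 0.1, 0.4]
opening: 0.0855
finger_force: 0.0
```

```bash
sed -i 's/n\*.06,/n*-.003,/' d.py; python3 d.py
```

```text
shift [ 0.008  0.006 -0.003] turn [ 0.0012  0.0001 -0.0004] t 3.7833
[ 0.21  0.53 -0.31  2.13  1.19  0.18 -1.17] [ 0.62201247 -0.04628759  0.1167313 ] 0.08548225528525606
```

Arrived within 1 mm, with the joints in range. Now close.

Emit:
{"method": "move_arm", "body": {
  "motion": [
    [[0,0,0,0,0,0,1],[0,0,0,0,0,0,1],[0,0,0,0,0,0,1],[0,0,0,0,0,0,1],[0,0,0,0,0,0,1],[0,0,0,0,0,0,1],[0,0,0,0,0,0,1],[0,0,0,0,0,0,1]]
  ]
}}

```text
t: 4.45
ee_pos: [0.6225, -0.0453, 0.1173]
orientation: [1.971, 1.985, 0.439]
wrist_force: [4.3, -0.9, 1.5]
opening: 0.011
finger_force: 58.4
```

Emit:
{"method": "move_arm", "body": {
  "motion": [
    [[0,0,0,-0.04,0,0.09,1],[0,0,0,-0.04,0,0.09,1],[0,0,0,-0.08,0,0.18,1],[0,0,0,-0.11,0,0.24,1],[0,0,0,-0.11,0,0.24,1],[0,0,0,-0.11,0,0.24,1],[0,0,0,-0.11,0,0.24,1],[0,0,0,-0.11,0,0.24,1],[0,0,0,-0.11,0,0.24,1],[0,0,0,-0.11,0,0.24,1]]
  ]
}}

```text
t: 5.28
ee_pos: [0.5925, -0.0454, 0.1776]
orientation: [1.972, 1.988, 0.435]
wrist_force: [-0.1, -0.2, -0.0]
opening: 0.0108
finger_force: 59.0
```

Emit:
{"method": "move_arm", "body": {
  "motion": [
    [[0,0,0,-0.11,0,0.24,1],[0,0,0,-0.11,0,0.24,1],[0,0,0,-0.11,0,0.24,1],[0,0,0,-0.11,0,0.24,1],[0,0,0,-0.11,0,0.3,1],[0,0,0,-0.11,0,0.4,1],[0,0,0,-0.1,0,0.6,1],[0,0,0,0,0,0.6,1],[0,0,0,0,0,0,1]]
  ]
}}

```text
t: 6.03
ee_pos: [0.5713, -0.045, 0.2662]
orientation: [1.969, 1.986, 0.439]
wrist_force: [1.6, -0.0, -0.3]
opening: 0.0107
finger_force: 59.1
```

```bash
python3 - <<'E'
from h import *
import cv2
a=grab_frame("top");b=grab_frame("side")
o=np.hstack([cv2.resize(a[80:280,240:480],(400,333)),cv2.resize(b[60:260,200:440],(400,333))])
cv2.imwrite("pics/off.png",o)
yt=TRAY[2]
t=con(TRAY,np.array([-.034,0,0])); print(t)
diff(t+[0,0,.3],toolR(yt,0)); print(get_state()["qpos"].round(2))
E
```

```text
[ 0.49230823 -0.32184794  0.        ]
shift [-2.6   -9.201  1.216] turn [-0.0007  0.1388  0.0047] t 6.1333
[ 0.67  0.31 -0.86  2.05  0.6   0.51 -0.58]
```

View pics/off.png

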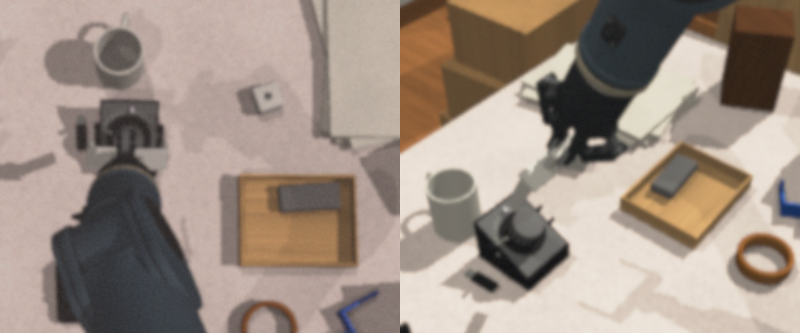

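The guard is off and held at about side (550,165). The wheel is free. Carry it to the tray.

Emit:
{"method": "move_arm", "body": {
  "motion": [
    [[0,0.02,0,-0.25,-0.5,0.4,1],[0,0.02,0,-0.25,-0.8,0.4,1],[0,0.02,0,-0.25,-0.9,0.4,1],[0,0.02,0,-0.25,-0.9,0,1],[0,0.02,0,-0.25,-0.9,0,1],[0,0.02,0,-0.25,-0.9,0,1],[0,0.019,0,-0.25,-0.9,0,1],[0,0,0.005,-0.25,-0.9,0,1],[0,0,0,-0.3,-0.9,0,1],[0,0,0,-0.3,-0.9,0,1]]
  ]
}}

```text
t: 6.97
ee_pos: [0.492, -0.3014, 0.2976]
orientation: [-2.193, -2.246, 0.003]
wrist_force: [-0.4, -0.1, -1.1]
opening: 0.0111
finger_force: 58.8
```

Emit:
{"method": "move_arm", "body": {
  "motion": [
    [[0,0,0,0,-0.7,-0.5,1],[0,0,0,0,0,-0.9,1],[0,0,0,0,0,-0.9,1],[0,0,0,0,0,-0.9,1],[0,0,0,0,0,0,1],[0,0,0,0,0,0,1]]
  ]
}}

```text
t: 7.47
ee_pos: [0.4917, -0.3209, 0.2019]
orientation: [-2.192, -2.245, 0.003]
wrist_force: [0.3, -0.6, 1.5]
opening: 0.0111
finger_force: 58.8
```

```bash
python3 - <<'E'
from h import *
import cv2
a=grab_frame("top");b=grab_frame("side")
o=np.hstack([cv2.resize(a[150:270,350:490],(400,343)),cv2.resize(b[90:210,310:450],(400,343))])
cv2.imwrite("pics/tray.png",o)
t=con(TRAY,np.array([-.034,0,0]))
diff(t+[0,0,.097],toolR(TRAY[2],0)); print(get_state()["qpos"].round(2))
E
```

```text
shift [-0.039 -0.023 -3.586] turn [ 0.0002  0.0001 -0.0006] t 7.5667
[ 1.03  0.6  -0.86  1.71  0.51  1.07  0.03]
```

View pics/tray.png

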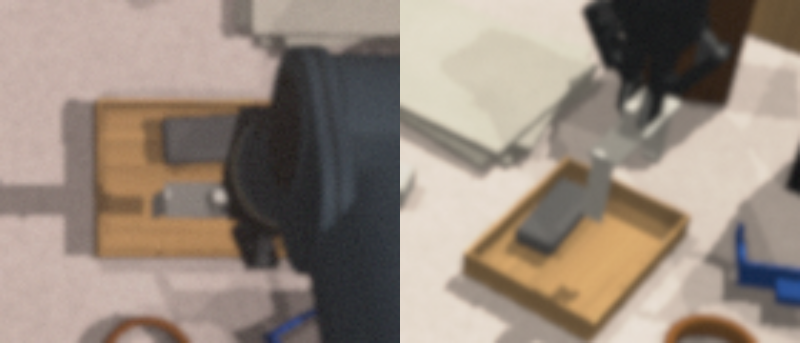

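The guard hangs upright over the free half. Lower it.

Emit:
{"method": "move_arm", "body": {
  "motion": [
    [[0,0,0,0,0,-0.8,1],[0,0,0,0,0,-0.8,1],[0,0,0,0,0,-0.8,1],[0,0,0,0,0,-0.6,1],[0,0,0,0,0,-0.3,1],[0,0,0,0,0,-0.05,1],[0,0,0,0,0,-0.05,1],[0,0,0,0,0,0,1]]
  ]
}}

```text
t: 8.23
ee_pos: [0.4937, -0.3216, 0.103]
orientation: [2.194, 2.246, -0.0]
wrist_force: [-0.5, -0.1, -0.4]
opening: 0.0106
finger_force: 58.9
```

Emit:
{"method": "move_arm", "body": {
  "motion": [
    [[0,0,0,0,0,-0.05,1],[0,0,0,0,0,-0.05,1],[0,0,0,0,0,0,1],[0,0,0,0,0,0,1]]
  ]
}}

```text
t: 8.57
ee_pos: [0.493, -0.3216, 0.0991]
orientation: [2.195, 2.247, -0.001]
wrist_force: [0.3, -1.0, 1.2]
opening: 0.0111
finger_force: 59.1
```

Emit:
{"method": "move_arm", "body": {
  "motion": [
    [[0,0,0,0,0,-0.04,1],[0,0,0,0,0,-0.02,1],[0,0,0,0,0,0,1]]
  ]
}}

```text
t: 8.82
ee_pos: [0.4939, -0.3218, 0.0984]
orientation: [2.194, 2.245, -0.0]
wrist_force: [-1.9, -0.5, 14.3]
opening: 0.0109
finger_force: 61.4
```

Emit:
{"method": "move_arm", "body": {
  "motion": [
    [[0,0,0,0,0,-0.03,1],[0,0,0,0,0,-0.02,1],[0,0,0,0,0,0,1]]
  ]
}}

```text
t: 9.07
ee_pos: [0.4943, -0.3218, 0.0983]
orientation: [2.193, 2.244, -0.001]
wrist_force: [-4.4, 0.6, 29.0]
opening: 0.0104
finger_force: 63.6
```

Contact at z ≈ 0.098. I relieve the load, open and lift.

Emit:
{"method": "move_arm", "body": {
  "motion": [
    [[0,0,0,0,0,0.05,1],[0,0,0,0,0,0.01,1],[0,0,0,0,0,0,-1],[0,0,0,0,0,0,-1],[0,0,0,0,0,0,-1],[0,0,0,0,0,0,-1],[0,0,0,0,0,0,-1],[0,0,0,0,0,0,-1]]
  ]
}}

```text
t: 9.73
ee_pos: [0.4927, -0.3213, 0.097]
orientation: [-2.195, -2.247, 0.001]
wrist_force: [0.1, 0.4, -0.1]
opening: 0.082
finger_force: 0.0
```

Emit:
{"method": "move_arm", "body": {
  "motion": [
    [[0,0,0,0,0,0.3,-1],[0,0,0,0,0,0.6,-1],[0,0,0,0,0,1,-1],[0,0,0,0,0,1,-1],[0,0,0,0,0,1,-1],[0,0,0,0,0,1,-1],[0,0,0,0,0,1,-1],[0,0,0,-0.3,0,0,-1],[0,0,0,0,0,0,-1]]
  ]
}}

```text
t: 10.48
ee_pos: [0.4835, -0.3215, 0.2763]
orientation: [2.194, 2.245, -0.001]
wrist_force: [-0.4, -0.4, -0.7]
opening: 0.0855
finger_force: 0.0
```

```bash
python3 - <<'E'
from h import *
import cv2
a=grab_frame("top");b=grab_frame("side");cv2.imwrite("pics/ftop.png",a);cv2.imwrite("pics/fside.png",b)
c=lambda im,x,y,w,h:cv2.resize(im[y:y+h,x:x+w],(400,300),interpolation=cv2.INTER_CUBIC)
o=np.vstack([np.hstack([c(a,285,132,64,48),c(b,246,176,64,48)]),np.hstack([c(a,360,170,104,78),c(b,310,130,112,84)])])
cv2.imwrite("pics/free.png",o); print(get_state()["ee_pos"],get_state()["t"])
E
```

```text
[ 0.48316356 -0.32151916  0.27395201] 10.5833
```

View pics/free.png

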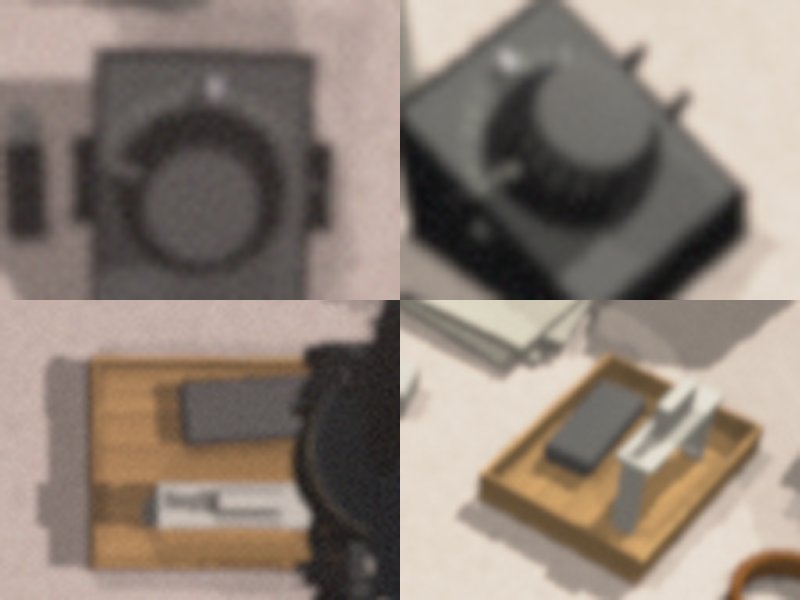

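The guard stands upright in the tray. The pointer is seen at top crop (128,171) and side crop (503,175), and the tab at (215,87) and (510,60). I work out the wheel centre and both angles from averaged frames.

```bash
cat > ang.py <<'E'
from h import *
import cv2,sys
def avg(n,k=8): return np.mean([grab_frame(n).astype(float) for _ in range(k)],0)
def spot(im,c,r=4):
    x0,y0=np.round(c).astype(int);g=im[y0-r:y0+r+1,x0-r:x0+r+1].mean(2);g=g-np.percentile(g,50)
    w=np.clip(g-.45*g.max(),0,None);yy,xx=np.mgrid[-r:r+1,-r:r+1]
    return np.array([x0+(w*xx).sum()/w.sum(),y0+(w*yy).sum()/w.sum()])
if __name__=="__main__":
    I={n:avg(n) for n in("top","side")}; np.savez("avg.npz",**I)
    T=lambda c:px((285,132),6.25,c);S=lambda c:px((246,176),6.25,c)
    est={"tab":{"top":T((215,87)),"side":S((110,60))},"ptr":{"top":T((128,171)),"side":S((103,175))}}
    cen={"top":T((203,220)),"side":S((200,112))}
    obs={k:{n:spot(I[n],c,3) for n,c in v.items()} for k,v in est.items()};print(est);print(obs)
    tri=lambda d:least_squares(lambda P:np.concatenate([proj(n,P)[0]-d[n] for n in d]),[.65,-.05,.06])
    r=R.from_euler('z',CON[2])*TILT
    for k,d in list(obs.items())+[("gripc",cen)]:
        s=tri(d);f=r.inv().apply(s.x-con(CON,np.array([0,0,.055])));print(k,s.x.round(4),"face",(f*1e3).round(1),"ang",np.arctan2(f[1],f[0]).round(3),s.fun.round(2))
    for k,(rad,h) in{"tab":(.0423,.007),"ptr":(.0375,.007)}.items():
        for n in obs[k]:
            a=least_squares(lambda a:proj(n,con(CON,face(np.array([rad*np.cos(a[0]),rad*np.sin(a[0]),h]))))[0]-obs[k][n],[.1]);print(k,n,a.x,a.fun)
E
python3 ang.py
```

```text
{'tab': {'top': array([318.98, 145.5 ]), 'side': array([263.18, 185.18])}, 'ptr': {'top': array([305.06, 158.94]), 'side': array([262.06, 203.58])}}
{'tab': {'top': array([318.99446984, 145.47050583]), 'side': array([262.94744721, 185.08974157])}, 'ptr': {'top': array([303.02677969, 157.49879869]), 'side': array([259.31975992, 204.62057197])}}
tab [ 0.6913 -0.0512  0.0803] face [47.2 -5.4  5.9] ang -0.113 [ 0.12  0.17 -0.2  -0.04]
ptr [ 0.6631 -0.0088  0.0623] face [14.2 37.2  1.4] ang 1.206 [-0.15 -0.23  0.25  0.05]
gripc [ 0.6333 -0.0464  0.0921] face [-0.4 -0.3 41.1] ang -2.446 [-0.32 -0.49  0.54  0.1 ]
tab top [-0.10561935] [-0.26975644  2.154373  ]
tab side [-0.09700997] [0.93023415 1.47307581]
ptr top [1.18733376] [0.67259202 0.28567836]
ptr side [1.22815963] [ 1.7274219  -0.83003148]
```

```bash
cat >> h.py <<'E'
def wheelpose(h,al):
    Rt=R.from_euler('z',CON[2])*TILT*R.from_euler('z',al)*R.from_matrix(np.array([[0,1,0],[1,0,0],[0,0,-1.]]).T)
    return con(CON,face(np.array([0,0,h]))),Rt
E
python3 -c "
from h import *
diff(*wheelpose(.12,.64));diff(*wheelpose(.027,.64));print(get_state()['qpos'].round(2))"
```

```text
shift [ 3.883  9.171 -3.679] turn [-0.0424 -0.1347  0.1944] t 11.3833
shift [ 5.193  9.177 -6.488] turn [-0.0424 -0.1347  0.1944] t 11.3833
[ 1.07  0.52 -0.9   1.63  0.44  1.2   0.1 ]
```

Emit:
{"method": "move_arm", "body": {
  "motion": [
    [[-0.0042,-0.0135,0.0194,0.3,0.5,0.2,-1],[-0.0042,-0.0135,0.0194,0.35,0.9,0,-1],[-0.0042,-0.0135,0.0194,0.35,0.9,0,-1],[-0.0042,-0.0135,0.0194,0.35,0.9,0,-1],[-0.0042,-0.0135,0.0194,0.35,0.9,0,-1],[-0.0042,-0.0135,0.0194,0.35,0.9,0,-1],[-0.0042,-0.0135,0.0194,0.35,0.9,0,-1],[-0.0042,-0.0135,0.0194,0.35,0.9,-0.2,-1],[-0.0042,-0.0135,0.0194,0.35,0.9,-0.3,-1],[-0.0042,-0.0135,0.0194,0.35,0.9,-0.4,-1]]
  ]
}}

```text
t: 12.22
ee_pos: [0.5879, -0.0618, 0.2537]
orientation: [1.221, 2.448, 0.279]
wrist_force: [1.0, -0.9, -0.3]
opening: 0.0857
finger_force: 0.0
```

Emit:
{"method": "move_arm", "body": {
  "motion": [
    [[0,0,0,0.2,0.6,-0.5,-1],[0,0,0,0.1,0,-0.6,-1],[0,0,0,0.1,0,-0.6,-1],[0,0,0,0,0,-0.6,-1],[0,0,0,0,0,-0.4,-1],[0,0,0,0,0,0,-1]]
  ]
}}

```text
t: 12.72
ee_pos: [0.5981, -0.0452, 0.1699]
orientation: [1.227, 2.453, 0.274]
wrist_force: [0.7, 0.2, -0.1]
opening: 0.0853
finger_force: 0.0
```

```bash
python3 -c "
from h import *
diff(*wheelpose(.12,.64));diff(*wheelpose(.027,.64));print(get_state()['qpos'].round(2))"
```

```text
shift [ 0.072 -0.035 -0.204] turn [-0.0006 -0.0009  0.0001] t 12.7167
shift [ 1.382 -0.029 -3.013] turn [-0.0006 -0.0009  0.0001] t 12.7167
[ 0.53  0.48 -0.75  2.12  1.07  0.4  -0.39]
```

Emit:
{"method": "move_arm", "body": {
  "motion": [
    [[0,0,0,0.14,-0.01,-0.3,-1],[0,0,0,0.14,-0.01,-0.3,-1],[0,0,0,0.14,-0.01,-0.3,-1],[0,0,0,0.14,0,-0.3,-1],[0,0,0,0.14,0,-0.3,-1],[0,0,0,0.14,0,-0.3,-1],[0,0,0,0.14,0,-0.3,-1],[0,0,0,0.14,0,-0.3,-1],[0,0,0,0,0,0,-1]]
  ]
}}

```text
t: 13.47
ee_pos: [0.6336, -0.0463, 0.0997]
orientation: [1.226, 2.449, 0.276]
wrist_force: [-0.2, -0.3, 0.2]
opening: 0.0855
finger_force: 0.0
```

```bash
python3 -c "
from h import *
diff(*wheelpose(.027,.64));print(get_state()['qpos'].round(2))"
```

```text
shift [ 0.201  0.009 -0.674] turn [-0.0006  0.0002  0.0004] t 13.4667
[ 0.38  0.6  -0.56  2.11  1.43  0.32 -0.73]
```

Emit:
{"method": "move_arm", "body": {
  "motion": [
    [[0,0,0,0.05,0,-0.17,-1],[0,0,0,0.05,0.01,-0.17,-1],[0,0,0,0.05,0,-0.17,-1],[0,0,0,0.05,0,-0.16,-1],[0,0,0,0,0,0,-1]]
  ]
}}

```text
t: 13.88
ee_pos: [0.6392, -0.0462, 0.0804]
orientation: [1.226, 2.449, 0.276]
wrist_force: [-0.4, -0.4, -0.8]
opening: 0.0852
finger_force: 0.0
```

```bash
python3 -c "
from h import *
diff(*wheelpose(.027,.64));print(get_state()['qpos'].round(2),get_state()['wrist_force'])"
```

```text
shift [ 0.013  0.005 -0.031] turn [-0.0005  0.0004  0.0004] t 13.8833
[ 0.36  0.64 -0.54  2.11  1.56  0.32 -0.85] [-0.35170792 -0.42122388 -0.83793489]
```

Emit:
{"method": "move_arm", "body": {
  "motion": [
    [[0,0,0,0,0,0,1],[0,0,0,0,0,0,1],[0,0,0,0,0,0,1],[0,0,0,0,0,0,1],[0,0,0,0,0,0,1],[0,0,0,0,0,0,1]]
  ]
}}

```text
t: 14.38
ee_pos: [0.6404, -0.0446, 0.0822]
orientation: [1.223, 2.447, 0.28]
wrist_force: [-1.6, 2.4, 11.6]
opening: 0.046
finger_force: 59.7
```

Emit:
{"method": "move_arm", "body": {
  "motion": [
    [[0,0,0,-0.01,0,0.03,1],[0.0105,0,-0.0225,0,0,0,1],[0.0105,0,-0.0225,0,0,0,1],[0.0105,0,-0.0225,0,0,0,1],[0.0105,0,-0.0225,0,0,0,1],[0.0105,0,-0.0225,0,0,0,1],[0.0105,0,-0.0225,0,0,0,1],[0.0105,0,-0.0225,0,0,0,1],[0.0105,0,-0.0225,0,0,0,1],[0,0,0,0,0,0,1]]
  ]
}}

```text
t: 15.22
ee_pos: [0.6412, -0.0443, 0.0828]
orientation: [1.961, 1.991, 0.447]
wrist_force: [8.8, 3.3, -0.4]
opening: 0.0459
finger_force: 65.5
```

```bash
python3 -c "
from h import *
diff(*wheelpose(.027,-.61));print(get_state()['qpos'].round(2),get_state()['wrist_force'])"
```

```text
shift [-0.055 -0.059 -0.111] turn [ 0.0832  0.0028 -0.1791] t 15.2167
[ 0.39  0.65 -0.59  2.1   1.56  0.35 -1.48] [ 8.81217142  3.32233624 -0.43396263]
```

Emit:
{"method": "move_arm", "body": {
  "motion": [
    [[0.0105,0,-0.0225,0,0,0,1],[0.0105,0,-0.0225,0,0,0,1],[0.0105,0,-0.0225,0,0,0,1],[0.0105,0,-0.0225,0,0,0,1],[0.0105,0,-0.0225,0,0,0,1],[0.0105,0,-0.0225,0,0,0,1],[0.0105,0,-0.0225,0,0,0,1],[0.0105,0,-0.0225,0,0,0,1],[0,0,0,0,0,0,1]]
  ]
}}

```text
t: 15.97
ee_pos: [0.6422, -0.0446, 0.0833]
orientation: [2.555, 1.332, 0.581]
wrist_force: [11.5, 3.5, -1.0]
opening: 0.0454
finger_force: 65.2
```

```bash
cat > look.py <<'E'
from ang import *
I={n:avg(n) for n in("top","side")}; np.savez("avg2.npz",**I)
c=lambda im,x,y,w,h:cv2.resize(im[y:y+h,x:x+w].astype(np.uint8),(400,400),interpolation=cv2.INTER_CUBIC)
o=np.hstack([c(I["top"],300,132,40,40),c(I["side"],245,170,40,40)])
cv2.imwrite(sys.argv[1],cv2.convertScaleAbs(o,alpha=1.5)); s=get_state();print(s["qpos"].round(2),s["wrist_force"],s["t"])
E
python3 look.py pics/w1.png
```

```text
[ 0.42  0.66 -0.64  2.1   1.57  0.38 -2.1 ] [13.62005917  2.42420126 -1.98838759] 16.7667
```

View pics/w1.png

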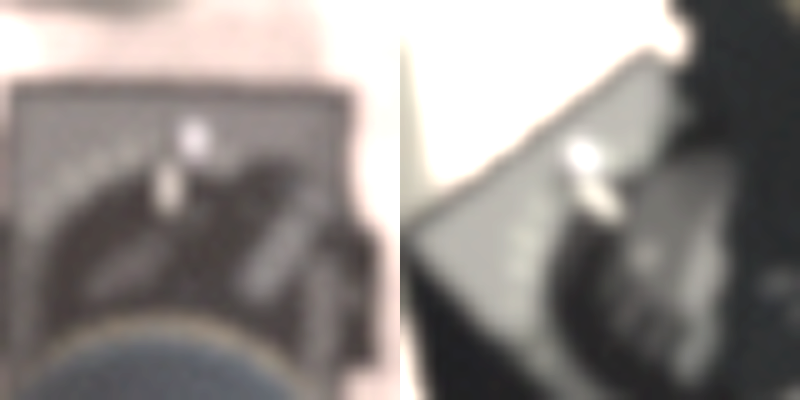

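The pointer is at top crop (167,187) and side crop (600,197). The tab is at (193,138) and (582,157). They are close, with a small angle still to go.

```bash
cat > rel.py <<'E'
from ang import *
def rel(obs):
    r=R.from_euler('z',CON[2])*TILT
    for k,d in obs.items():
        s=least_squares(lambda P:np.concatenate([proj(n,P)[0]-d[n] for n in d]),[.65,-.05,.06])
        f=r.inv().apply(s.x-con(CON,np.array([0,0,.055])));print(k,"face",(f*1e3).round(1),"ang",np.arctan2(f[1],f[0]).round(3),s.fun.round(2))
        for n in d:  # single-view: intersect ray with face height 7 mm
            h=.007;a=least_squares(lambda q:proj(n,con(CON,face(np.array([q[0],q[1],h]))))[0]-d[n],[.03,0]).x
            print("  ",n,(a*1e3).round(1),np.arctan2(a[1],a[0]).round(3))
T=lambda c:px((300,132),10,c);S=lambda c:px((245,170),10,c)
if __name__=="__main__":
    rel({"tab":{"top":T((193,138)),"side":S((182,157))},"ptr":{"top":T((167,187)),"side":S((200,197))}})
E
python3 rel.py
```

```text
tab face [47.3 -5.   5.2] ang -0.105 [ 0.12  0.18 -0.21 -0.04]
   top [48.1 -4.7] -0.097
   side [46.6 -4.4] -0.094
ptr face [35.3  1.7 10. ] ang 0.049 [ 0.07  0.1  -0.11 -0.02]
   top [34.9  1.9] 0.055
   side [35.6 -0.1] -0.003
```

Emit:
{"method": "move_arm", "body": {
  "motion": [
    [[0.006,0,-0.013,0,0,0,1],[0.006,0,-0.013,0,0,0,1],[0.0055,0,-0.012,0,0,0,1],[0,0,0,0,0,0,1],[0,0,0,0,0,0,-1],[0,0,0,0,0,0,-1],[0,0,0,0,0,0,-1],[0,0,0,0,0,0,-1],[0,0,0,0,0,0,-1]]
  ]
}}

```text
t: 17.52
ee_pos: [0.6382, -0.0461, 0.0808]
orientation: [2.656, 1.175, 0.592]
wrist_force: [0.5, -0.2, 0.7]
opening: 0.0854
finger_force: 0.0
```

```bash
python3 -c "
from h import *
diff(*wheelpose(.027,-.74));diff(*wheelpose(.12,-.74))"
```

```text
shift [ 0.045  0.002 -0.045] turn [0.0005 0.0009 0.0006] t 17.5167
shift [-1.265 -0.004  2.764] turn [0.0005 0.0009 0.0006] t 17.5167
```

Emit:
{"method": "move_arm", "body": {
  "motion": [
    [[0,0,0,-0.13,0,0.28,-1],[0,0,0,-0.13,0,0.28,-1],[0,0,0,-0.13,0,0.28,-1],[0,0,0,-0.13,0,0.28,-1],[0,0,0,-0.2,0,0.5,-1],[0,0,0,-0.3,0,0.6,-1],[0,0,0,-0.5,-0.2,0.6,-1],[0,0,0,-0.6,-0.3,0.6,-1],[0,0,0,-0.6,-0.3,0,-1],[0,0,0,0,0,0,-1]]
  ]
}}

```text
t: 18.35
ee_pos: [0.5538, -0.0724, 0.1836]
orientation: [2.656, 1.172, 0.588]
wrist_force: [-0.0, -0.5, -0.8]
opening: 0.0856
finger_force: 0.0
```

```bash
python3 look.py pics/w2.png
```

```text
[ 0.67  0.42 -0.83  2.19  1.06  0.38 -1.73] [ 0.39941849  0.14303211 -0.46446973] 19.15
```

View pics/w2.png

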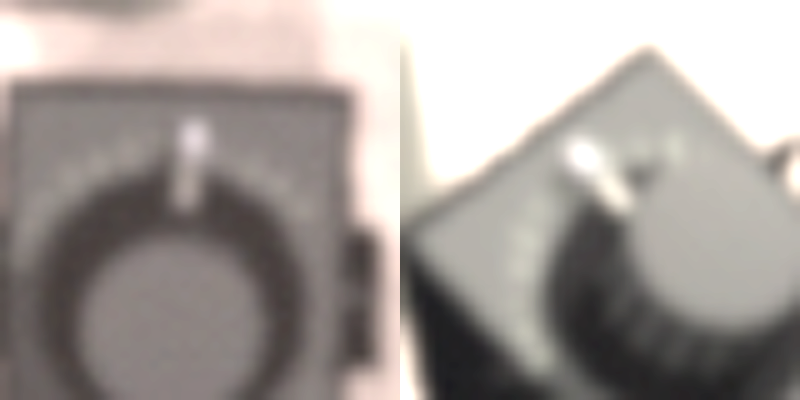

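```bash
cat > chk.py <<'E'
from rel import *
rel({"tab":{"top":T((193,138)),"side":S((181,157))},"ptr":{"top":T((183,187)),"side":S((209,192))}})
I=np.load("avg2.npz");g=I["top"].mean(2)
for r in range(144,156):
    s=g[r,312:327];b=np.r_[s[:4],s[-4:]].mean();w=np.clip(s-b-0.3*(s.max()-b),0,None);print(r,(312+(w*np.arange(15)).sum()/w.sum()).round(2),s.max().round(0),b.round(0))
for h in(0,.008,.038): print(h,(proj("top",con(CON,face(np.array([0,0,h]))))[0]).round(2))
for a in(-.14,-.12,-.1,-.08,-.06):
    print(a,*[proj("top",con(CON,face(np.array([rr*np.cos(a),rr*np.sin(a),h]))))[0].round(2) for rr,h in((.034,.008),(.0423,.007))])
E
python3 chk.py
```

```text
tab face [47.4 -4.9  5.1] ang -0.104 [ 0.1   0.14 -0.16 -0.03]
   top [48.1 -4.7] -0.097
   side [46.7 -4.2] -0.09
ptr face [35.1 -2.4  7.9] ang -0.067 [ 0.03  0.04 -0.05 -0.01]
   top [35.  -2.3] -0.065
   side [35.2 -3. ] -0.084
144 318.99 127.0 91.0
145 318.97 145.0 94.0
146 318.98 144.0 95.0
147 318.98 127.0 96.0
148 319.33 112.0 93.0
149 321.88 105.0 84.0
150 320.97 108.0 71.0
151 319.8 105.0 61.0
152 318.96 91.0 52.0
153 319.01 67.0 49.0
154 317.75 57.0 48.0
155 317.19 66.0 52.0
0 [316.78 162.66]
0.008 [316.75 163.32]
0.038 [316.63 165.87]
-0.14 [318.77 150.85] [319.27 147.7 ]
-0.12 [318.52 150.81] [318.95 147.66]
-0.1 [318.26 150.78] [318.63 147.61]
-0.08 [318.   150.75] [318.32 147.58]
-0.06 [317.75 150.73] [317.99 147.55]
```

```bash
python3 - <<'E'
from h import *
import numpy as np
g=np.load("avg2.npz")["top"].mean(2)
print(g[143:155,313:326].round().astype(int))
E
```

```text
[[ 90  91  90  90  93  97 101  97  91  90  88  90  89]
 [ 92  92  91  90  95 116 127 115  96  91  91  90  90]
 [ 95  96  96  91 100 130 145 128 102  92  92  92  91]
 [100  96  93  88  99 129 144 128 105  95  94  93  93]
 [100  94  87  80  90 117 127 116 102  98  96  96  97]
 [ 94  84  75  71  87 108 112 100  93  94  97 100 101]
 [ 75  69  61  64  86 105 103  85  76  82  89  98 102]
 [ 57  53  51  59  87 108 100  73  60  63  73  87  92]
 [ 49  47  49  60  87 105  95  67  51  51  58  68  78]
 [ 46  46  47  57  76  91  80  59  47  47  47  54  60]
 [ 46  48  47  54  61  67  63  53  47  48  47  46  49]
 [ 48  49  52  55  55  57  57  54  49  48  46  46  46]]
```

The sub-pixel check puts the pointer within about 1 mm of the tab's centre line. The guard is standing and the arm is clear, so I hand in.

```bash
python3 -c "
from station import *
print(close_job())"
```

```text
the job is handed in; nothing more can be done
None
```

The job is handed in, with no verdict returned: the guard stood upright in the tray beside the power bank when last viewed, the wheel's pointer measures about 1 mm from the tab's mark, and the arm has let go and is clear.

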